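Turn over a flanged sleeve in the sloping rest and hang it on the leaning peg board

TASK

Put the red-flanged sleeve away: take it from the bench and lay it, flange downhill against the stop, in the sloping wooden V-rest and let go of it. Then take it again across its body and thread it flange first onto the steel peg of the leaning peg board, pushed fully home so that the flange lies flat against the board, and let go. Leave the blue-flanged sleeve, the glue bottle and the hammer where they are.

Things in the scene. Friction and masses are not known exactly. Their poses are not given: they have to be found in the camera images.
- red_sleeve: The sleeve to hang: aluminium tube 110 mm long, outer diameter 34 mm, open bore of diameter 24 mm right through, with a red flange (diameter 48 mm, 8 mm thick) round one end; about 0.2 kg. Origin: centre of the flange's outer face; z runs along the tube's axis from the flange towards the plain end. It starts standing on its flange on the bench (z up).
- red_sleeve_top (a point): Centre of the red sleeve's plain end, 110 mm from its flange face along its axis.
- cradle_bed: Fixed wooden rest, V channel sloping 45 degrees, on a 130 x 90 mm foot; place and heading vary. Origin: where the centre of the flange's outer face comes to lie, on the face of the stop at the low end, 50 mm above the bench. z runs up the slope along the resting sleeve's axis, x away from the channel (upward, leaning downhill), y level. The stop is 60 mm wide and reaches from x = -30 to +10 mm.
- channel_end (a point): Upper end of the rest's V channel, on the resting sleeve's axis, 58 mm up from the stop. The V walls hold the 34 mm body from 26 to 58 mm; the flange drops into the gap between stop and walls; the sleeve's last 52 mm stand free. The walls stay 3 mm or more below the axis and within 24 mm either side.
- peg_panel: Fixed peg board, 160 mm wide, leaning back 20 degrees, one steel peg square to its face; place and heading vary. Origin: centre of the peg's root on the board's face, 150 mm above the bench. z points out along the peg, 20 degrees above level, x up the board, y level. The board reaches from x = -145 to +50 mm, 16 mm thick; foot and two gussets are behind it.
- peg_tip (a point): Free end of the peg, on its axis, 75 mm out from the board's face. The peg is 18 mm in diameter, its last 5 mm tapered.
- blue_sleeve: Bystander: a sleeve of the same shape and size as the red one, with a blue flange, standing on its flange. Origin: centre of the flange's underside.
- glue_bottle: Bystander: yellow glue bottle standing upright, diameter 50 mm, 105 mm tall. Origin: centre of its underside.
- hammer: Bystander: hammer lying on the bench beyond the rest. Its handle lies along its x axis.
Mind the look-alikes: they are no part of the job. What is shaped like the red_sleeve but turquoise is not meant.

How it is judged:
On the way:
1. The red sleeve lies in the sloping rest, flange against the stop (within 12 mm), axis along the channel (within 0.15 rad, 9 mm), let go of by the robot (z of red_sleeve in the frame of cradle_bed between -0.012 and 0.012 m and x of red_sleeve in the frame of cradle_bed between -0.009 and 0.009 m and y of red_sleeve in the frame of cradle_bed between -0.009 and 0.009 m and angle between the z axis of red_sleeve and the z axis of cradle_bed, either way round below 0.15 rad and contact force between red_sleeve and the arm below 0.1 N and contact force between red_sleeve and the fingers below 0.1 N and linear speed of red_sleeve below 0.03 m/s), for 0.2 s.
At the end, for the whole second after the job is handed in: The red sleeve hangs at rest on the peg, released, flange towards the board: centre of the flange face within 6 mm of the board's face and within 7 mm of the peg's axis in each direction, axes within 0.12 rad; blue sleeve, bottle and hammer within 30 mm of where they started (z of red_sleeve in the frame of peg_panel between -0.006 and 0.006 m and x of red_sleeve in the frame of peg_panel between -0.007 and 0.007 m and y of red_sleeve in the frame of peg_panel between -0.007 and 0.007 m and angle between the z axis of red_sleeve and the z axis of peg_panel, either way round below 0.12 rad and z of red_sleeve_top in the frame of peg_panel above 0.09 m and linear speed of red_sleeve below 0.02 m/s and contact force between red_sleeve and the fingers below 0.1 N and distance of each of blue_sleeve, glue_bottle, hammer from where it was at the start of the episode below 0.03 m); the robot touches nothing.
It fails at once if The blue sleeve is moved by more than 30 mm (distance of blue_sleeve from where it was at the start of the episode above 0.03 m).
It fails at once if The glue bottle is moved by more than 30 mm (distance of glue_bottle from where it was at the start of the episode above 0.03 m).
It fails at once if The hammer is moved by more than 30 mm (distance of hammer from where it was at the start of the episode above 0.03 m).
It also fails if it takes over 72 s, if anything falls off the work surface, if the arm or the gripper's body presses on something with over 40 N, if the wrist force passes 120 N, or if a joint passes its speed limit or range.

ROBOT

A 6-joint arm with a two-finger parallel gripper is mounted at the origin on the work surface. World frame = base frame: x ahead of the robot, y to its left, z up, the work surface at z = 0. Lengths are in m, angles in rad, forces in N, time in s.
With the tool pointing down it reaches from about 0.25 to 0.775 m from the base axis. Payload 4 kg.
Tool frame: the origin (TCP) lies at the very end of the fingers, on their centre line; the grasp point (between the pads) lies 19 mm behind it; z points along the fingers, y is the line along which they close (so a half turn about z gives the same grasp; the last joint's range is limited). The gripper opens to 94 mm and grips with 3 to 60 N. Pads are 16 mm wide; open, the fingers measure 119 mm over their backs; the gripper's body (75 mm by 177 mm) begins 78 mm behind the grasp point.
Start: joints at [-1.341, 0.087, 1.371, -0, 1.684, -0.103], TCP at [0.18, -0.52, 0.206] pointing down, gripper open.
Joint ranges: [-3.1, 3.1], [-0.76, 2.03], [0.27, 2.55], [-1.08, 4.22], [0.17, 2.65], [-2.57, 2.57]. Speed limits (rad/s): [2.79, 2.79, 3.14, 3.14, 3.14, 3.14].

INTERFACE

Orientations are given as [roll, pitch, yaw] about the fixed x, y, z axes, in that order (R = Rz(yaw) Ry(pitch) Rx(roll)).
In Python, from station import sense, read_camera, get_calibration, sign_off, boxes_of, regions_of gives the robot as it stands.
- The arm moves only by the tool drive_tool, never from a script. Its argument "rows" is a list of rows, each a list of 3 entries, a list of its own where there are three numbers: the shift along the tool's x, y, z as a fraction of full scale, then the turn, a rotation vector about the tool's x, y, z as a fraction of full scale, then the opening, from -1 (shut) to 1 (fully open). A call has 1 to 10 rows; each row is the pose to reach, as a shift and turn from the pose commanded when the call began, along the tool's axes at that moment, turning the shorter way round; what a row does not reach only later rows make up. Full scale, the value 1, is 0.3 m for a shift and 180 degrees for a turn. A row lasts 1/10 s, in which the tool goes at most 50 mm and 8.59 degrees, less where a joint would pass 70% of its speed; a pose out of reach is approached as far as the arm can. A call with a number of a shift or a turn outside -1 to 1 is refused whole. A call with a gripper value outside its range is refused whole. The fingers move at their own pace and stop on an object; the grip force is fixed at half the most. Time passes only in rows, so rows that repeat a pose let the fingers close. It gives the time, the measured TCP pose, the force, the opening and the grip force at its end, in the units of the state.
- sense(): the state, without advancing time (a new reading comes with each control period).
- read_camera(name): name is "scene" or "top" or "wrist"; returns (picture, depth): 384x512x3 uint8, red, green, blue; 384x512 float32, m along the optical axis (not along the pixel's ray), 0 where there is no reading.
- get_calibration(name): a dict with "vertical_fov" (degrees; the focal length in pixels is half the picture's height over the tangent of half this angle, whatever the lens; pixels are square), "cx", "cy" (the principal point, pixels), "dist_coeffs" ([k1, k2, p1, p2, k3] as OpenCV has them; the pictures are not rectified), "rvec" (rotation vector, rad) and "tvec" (3), from world to camera coordinates, as OpenCV has them; the wrist camera has in their place "hand_eye" (4x4, takes a point from camera to tool coordinates, whose origin is the TCP and whose axes are the flange's). Camera axes: x right, y down, z forward; pixel columns grow to the right and rows downward; lengths in m; the calibration is good to about 2 mm. A picture is of the moment at which its call begins: read the wrist's pose just before it. get_calibration takes no time and is no camera call.
- sign_off(): hands the job in; it is judged then, once.
Trained networks look in the newest picture that a camera, given by its name, has taken for a name from the list of things; names that differ only in an ending like _2 or _b are one class to them, and where a whole thing is asked for, a point or a joint stands for the part that bears it (a point fixed in the world has none). Each returns a list of dicts, best first, with "score" (0 to 1); they miss things now and then, are a little off and sometimes report something else, mostly with a low value. They report only what shows in the picture. A call takes as long as a camera call. They do not tell look-alikes from the thing itself.
- boxes_of(camera, name): "centre" ([x, y, z] in m, in the coordinates of the camera as it stood for that picture, good to about 4 mm: the middle of the surface that is visible of it).
- regions_of(camera, name): "region" (384x512 bool, what is visible of it).
The state is a dict: "time_s": time; "joint_pos": joint angles; "joint_velocities": joint speeds; "effort": joint torques, N m; "eef_pos": TCP position; "orientation": TCP orientation; "ft_force": force on the tool from outside, world axes, zero at the start; "torque": the same for the moment, N m; "width": finger opening in m; "finger_force": force on a finger pad.
Only numpy, scipy, OpenCV 4.12 (cv2) and the standard library are available. Lean on these libraries where they do the work, as an engineer would, in place of code of your own. Each camera call takes 0.05 s, during which the arm holds its last target. There are 200 camera calls.

## Working session

There is one attempt and no reset: what is moved stays moved. The work goes in short steps, Python scripts to look and compute and a tool call to move; the robot and the scene stay as the last step left them, time stands still between calls to the robot, and variables do not carry over. Pictures are saved under pics/ and viewed, at most 10 in all, crops included, and the job is handed in when it is done.

Besides the shell and the picture viewer there is one more tool, called after ">>>" by a JSON object that holds its "op" and its "data", one argument or row to a line. drive_tool: Moves the arm, as the interface text tells. Its arguments: {"type":"object","properties":{"rows":{"type":"array","items":{"type":"array"}}},"required":["rows"]}

```bash
mkdir -p pics
cat > h.py <<'E'
import numpy as np, cv2
from station import *
from scipy.spatial.transform import Rotation as R
def cal(n):
    c=get_calibration(n); f=192/np.tan(np.radians(c['vertical_fov'])/2)
    K=np.array([[f,0,c['cx']],[0,f,c['cy']],[0,0,1]]); return c,K,np.array(c['dist_coeffs'],float)
def c2w(n,s=None):
    c=get_calibration(n)
    if 'rvec' in c:
        Rm=cv2.Rodrigues(np.array(c['rvec'],float))[0]; T=np.eye(4); T[:3,:3]=Rm.T; T[:3,3]=-Rm.T@np.array(c['tvec']).ravel(); return T
    return tool(s)@np.array(c['hand_eye'])
def tool(s):
    T=np.eye(4); T[:3,:3]=R.from_euler('xyz',s['orientation']).as_matrix(); T[:3,3]=s['eef_pos']; return T
def cloud(n,depth,s=None):
    c,K,d=cal(n); v,u=np.mgrid[:384,:512]
    p=cv2.undistortPoints(np.stack([u,v],-1).reshape(-1,1,2).astype(np.float64),K,d).reshape(384,512,2)
    P=np.concatenate([p,np.ones((384,512,1))],-1)*depth[...,None]
    T=c2w(n,s); return P@T[:3,:3].T+T[:3,3]
def save(n,img): cv2.imwrite('pics/'+n+'.png',img[...,::-1])
E
cat > a.py <<'E'
from h import *
np.set_printoptions(precision=4,suppress=True)
print(sense())
ims=[]
for n in ['scene','top']:
    s=sense();im,d=read_camera(n); np.savez(n+'.npz',im=im,d=d,W=cloud(n,d,s)); ims.append(im)
    T=c2w(n,s)
    for k in ['red_sleeve','cradle_bed','peg_panel','blue_sleeve','glue_bottle','hammer']:
        for b in boxes_of(n,k)[:4]:
            print(n,k,round(b['score'],2),T[:3,:3]@b['centre']+T[:3,3])
save('scene0',cv2.resize(ims[0],(800,600))); save('top0',cv2.resize(ims[1],(800,600)))
E
python3 a.py
```

```text
{'time_s': 0.0, 'joint_pos': array([-1.3411,  0.088 ,  1.3722, -0.    ,  1.6836, -0.1031]), 'joint_velocities': array([-0.001 ,  0.0011,  0.0003, -0.0001, -0.0005,  0.0007]), 'effort': array([ -0.0002, -34.0174, -30.2432,   0.0718,   0.0329,  -0.0002]), 'eef_pos': array([ 0.1795, -0.5193,  0.2043]), 'orientation': array([-3.1394, -0.0002,  0.3328]), 'ft_force': array([-0.6465,  0.1504,  1.1198]), 'torque': array([-0.0097,  0.0179,  0.0021]), 'finger_force': 0.0, 'width': 0.09393491817827353}
scene red_sleeve 0.88 [ 0.6029 -0.4219  0.0648]
scene red_sleeve 0.65 [ 0.6009 -0.3344  0.0686]
scene blue_sleeve 0.72 [ 0.5171 -0.1748  0.0658]
scene glue_bottle 0.61 [ 0.4483 -0.36    0.0677]
scene glue_bottle 0.29 [0.7597 0.0038 0.0245]
scene hammer 0.55 [0.7572 0.0039 0.0258]
top red_sleeve 0.8 [ 0.5947 -0.413   0.0624]
top cradle_bed 0.89 [0.597  0.0176 0.0518]
top peg_panel 0.78 [0.5598 0.3115 0.1399]
top blue_sleeve 0.73 [0.5972 0.0162 0.0525]
top blue_sleeve 0.63 [ 0.5068 -0.1583  0.056 ]
top glue_bottle 0.89 [ 0.4404 -0.3408  0.0753]
top glue_bottle 0.46 [0.5591 0.3125 0.1436]
top hammer 0.59 [0.7458 0.0146 0.0205]
```

View pics/scene0.png

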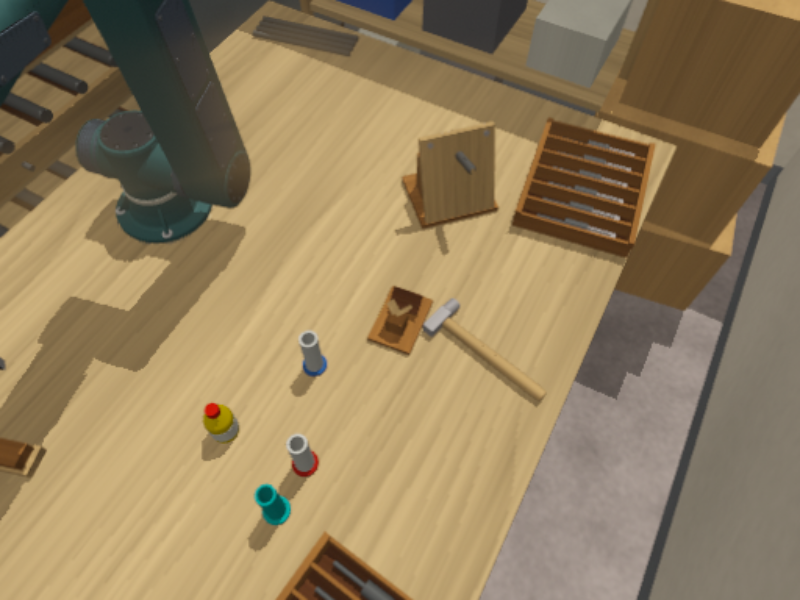

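View pics/top0.png

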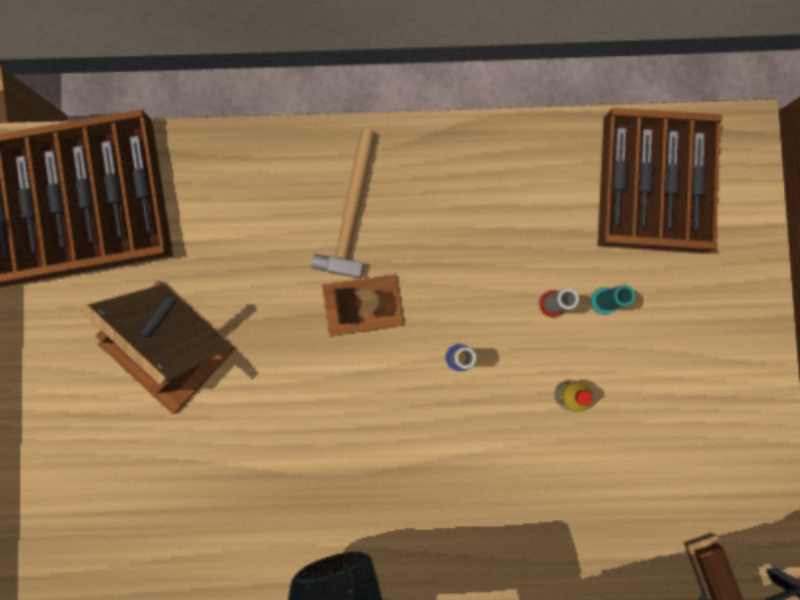

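The sleeve-shaped things in the scene picture are the red-flanged one at (303,455), a blue-flanged one at (312,355) and a turquoise one at (272,503). The red flange on a bare aluminium body at (303,455) fits the description. I'll confirm it in a crop, together with the rest, and measure.

```bash
cat > b.py <<'E'
from h import *
np.set_printoptions(precision=4,suppress=True)
S=np.load('scene.npz');T=np.load('top.npz')
f=512/800
def crop(im,cx,cy,w=30): 
    cx,cy=int(cx*f),int(cy*f); return cv2.resize(im[cy-w:cy+w,cx-w:cx+w],(380,290),interpolation=cv2.INTER_CUBIC)
a=np.vstack([np.hstack([crop(S['im'],295,475),crop(S['im'],400,320)]),np.hstack([crop(T['im'],585,300),crop(T['im'],365,305)])])
save('crop1',a)
for n,D in (('scene',S),('top',T)):
    W=D['W'];d=D['d'];im=D['im'].astype(int);ok=d>0
    print(n,'bench z',np.median(W[ok&(abs(W[...,2])<.02)][:,2]))
    # red flange pixels
    m=ok&(im[...,0]>110)&(im[...,1]<60)&(im[...,2]<60)&(abs(W[...,2])<.03)
    p=W[m&(np.hypot(W[...,0]-.6,W[...,1]+.334)<.05)]; print('redflange',len(p),p.mean(0) if len(p) else '')
    m=ok&(np.hypot(W[...,0]-.6,W[...,1]+.334)<.045)&(W[...,2]>.095);p=W[m];print('redtop',len(p),np.median(p,0),p[:,:2].min(0),p[:,:2].max(0),p[:,2].max())
    # panel plane
    m=ok&(np.hypot(W[...,0]-.56,W[...,1]-.31)<.1)&(W[...,2]>.06)&(W[...,2]<.22);p=W[m]
    best=None;rng=np.random.default_rng(0)
    for i in range(800):
        q=p[rng.choice(len(p),3,False)];nn=np.cross(q[1]-q[0],q[2]-q[0]);l=np.linalg.norm(nn)
        if l<1e-5: continue
        nn/=l;c=(abs((p-q[0])@nn)<.003).sum()
        if best is None or c>best[0]: best=(c,nn,q[0])
    inl=p[abs((p-best[2])@best[1])<.004];c=inl.mean(0);nn=np.linalg.svd(inl-c,full_matrices=False)[2][2];nn*=np.sign(nn[2])
    print('panel n',len(p),len(inl),nn,'elev',np.degrees(np.arcsin(nn[2])),'yaw',np.degrees(np.arctan2(nn[1],nn[0])),'c',c)
    h=(p-c)@nn;q=p[(h>.012)&(h<.09)];print('peg',len(q),h.max())
    if len(q)>5:
        q0=q.mean(0);print(' mean',q0,'dir',np.linalg.svd(q-q0,full_matrices=False)[2][0],'proj to plane',q0-nn*((q0-c)@nn))
    m=ok&(np.hypot(W[...,0]-.597,W[...,1]-.0176)<.1)&(W[...,2]>.006)&(W[...,2]<.02);p=W[m]
    print('foot',len(p),cv2.minAreaRect(p[:,:2].astype(np.float32)*1000))
E
python3 b.py
```

```text
scene bench z -0.00020873757464401343
redflange 61 [ 0.6022 -0.34    0.0073]
redtop 113 [ 0.5941 -0.3351  0.1077] [ 0.5771 -0.3504] [ 0.6095 -0.3181] 0.11276625402591611
panel n 2068 1730 [ 0.6775 -0.6509  0.3425] elev 20.029727718853835 yaw -43.849991722433195 c [0.5602 0.3159 0.1316]
peg 76 0.07639819906513143
 mean [0.5868 0.2901 0.1701] dir [ 0.7011 -0.6524  0.2877] proj to plane [0.5542 0.3213 0.1536]
foot 691 ((627.237060546875, 0.0171966552734375), (141.354736328125, 132.87322998046875), 6.556234359741211)
top bench z 0.00021706600878690363
redflange 62 [ 0.5927 -0.323   0.0083]
redtop 102 [ 0.5935 -0.3334  0.1082] [ 0.577  -0.3503] [ 0.6092 -0.3164] 0.11375364120882248
panel n 2795 2103 [ 0.6775 -0.652   0.3404] elev 19.898599292534875 yaw -43.90090074618266 c [0.5569 0.3177 0.1387]
peg 189 0.07517377637228988
 mean [0.5833 0.2939 0.171 ] dir [-0.6869  0.6461 -0.3328] proj to plane [0.5532 0.3228 0.1559]
foot 1095 ((598.9370727539062, 19.227066040039062), (186.150634765625, 167.9453887939453), 59.33873748779297)
```

View pics/crop1.png

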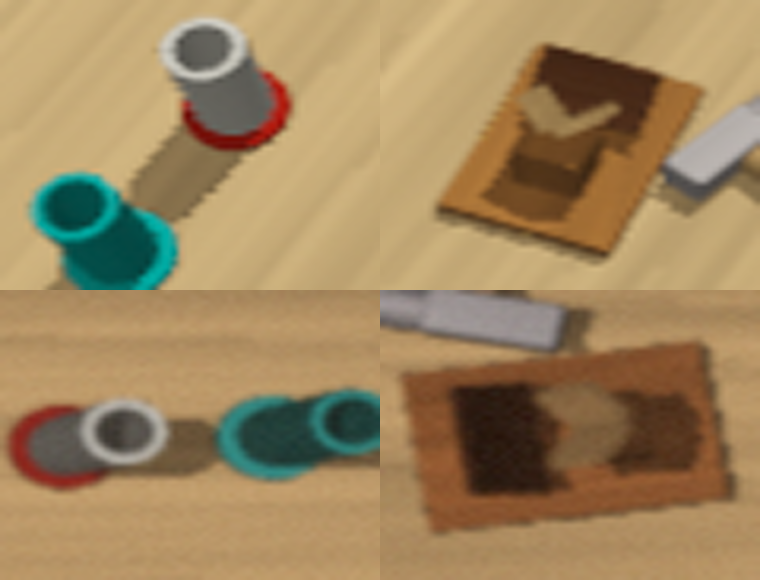

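The enlarged crop confirms it: bare metal tube with a red flange, standing at scene (303,455), world about (0.594,-0.334). The turquoise one beside it is the look-alike. The rest shows at scene (400,320) and top (365,305), and its slope direction needs a height map.

```bash
cat > c.py <<'E'
from h import *
np.set_printoptions(precision=3,suppress=True,linewidth=200)
for n in ('scene','top'):
    D=np.load(n+'.npz');W=D['W'];ok=D['d']>0
    m=ok&(np.hypot(W[...,0]-.597,W[...,1]-.0176)<.085)
    H=m&(W[...,2]>.005)
    nl,lab,st,ce=cv2.connectedComponentsWithStats(H.astype(np.uint8))
    k=1+np.argmax(st[1:,4]);p=W[lab==k]; r=cv2.minAreaRect(p[:,:2].astype(np.float32)*1000);print(n,len(p),r)
    g=np.full((20,20),np.nan)
    for i in range(20):
        for j in range(20):
            q=W[m&(abs(W[...,0]-(.675-.008*i))<.005)&(abs(W[...,1]-(.095-.008*j))<.005)]
            if len(q): g[i,j]=q[:,2].max()*1000
    print('cols y from 95 down step8, rows x from 675 down');print(np.array2string(g,formatter={'float':lambda x:'%4.0f'%x}))
E
python3 c.py
```

```text
scene 1207 ((620.4000854492188, 1.0058517456054688), (127.2226333618164, 130.8027801513672), 7.248150825500488)
cols y from 95 down step8, rows x from 675 down
[[ nan  nan  nan  nan  nan   26   28   28   31   27   29   27   27   23    0    1  nan  nan  nan  nan]
 [ nan  nan  nan  nan   23   26   28   28   31   28   30   26   27   23    4    3    3  nan  nan  nan]
 [ nan  nan    0    3  nan   22   28   28   26   26   30   28   29    4    5    5    3   -1  nan  nan]
 [ nan   -4    2    3    0    2   -1    2    2   26   26   28   28    9   13   15   15   12   15  nan]
 [ nan   -0    2    2   13   10   12   13   13   18   18   16   13   14   15   15   15   15   13   14]
 [  -2    2    2   10   15   14   13   13   14   35   32   16   14   13   14   16   13   14   13   13]
 [   4    4    3   10   13   14   13   55   54   50   44   34   67   77   81   50   50   48   12   16]
 [   2   -0    1    5   11   15   51   55   55   50   43   64   72   80   83   81   54   54   15   14]
 [   4   -0    2    0  nan  nan  nan   56   58   47   43   31   63   63   77   81   74   57   15   13]
 [   4    2  
[... 2636 characters left out ...]
   13   17   16   56   58   53   43   36   16   17   17   16   16   14   17   17]
 [   1    4    5    2   10   19   15   56   56   52   15   15   16   16   17   15   15   15   15   15]
 [   2    3    4    7    7   19   17   15   13   15   12   14   14   12   14   13    8    2    4    2]
 [ nan    1    4    7    7   15   15    9    3    4    4    2    4    4    2    4    4    2    2   -1]
 [ nan  nan    3    1    5    4    5    3    2    2    3    2    5    3    2    3    2    3    2  nan]
 [ nan  nan   -0    7    7    5    5    4    4    4    2    3    6    4    2    3    5    2  nan  nan]
 [ nan  nan  nan  nan    6    4    3    4    4    2    0    5    6    6    2    2   -1  nan  nan  nan]]
```

The stop lies on the rest's +y side and the channel rises towards -y. Next I'll fit the exact poses and compute the first move.

```bash
cat > fit.py <<'E'
from h import *
from scipy.optimize import least_squares
np.set_printoptions(precision=4,suppress=True)
def plane(p,thr=.004,it=400):
    rng=np.random.default_rng(0);b=None
    for i in range(it):
        q=p[rng.choice(len(p),3,False)];n=np.cross(q[1]-q[0],q[2]-q[0]);l=np.linalg.norm(n)
        if l<1e-6: continue
        c=(abs((p-q[0])@n/l)<thr).sum()
        if b is None or c>b[0]: b=(c,n/l,q[0])
    p=p[abs((p-b[2])@b[1])<thr];c=p.mean(0);n=np.linalg.svd(p-c,full_matrices=False)[2][2];return c,n*np.sign(n[2]),p
def peg(W,ok,c0=(.555,.32)):
    p=W[ok&(np.hypot(W[...,0]-c0[0]-.005,W[...,1]-c0[1]+.01)<.1)&(W[...,2]>.05)&(W[...,2]<.22)]
    c,n,inl=plane(p,.003,800); h=(p-c)@n;q=p[(h>.012)&(h<.07)]
    yv=np.cross(n,np.cross([0,0,1],n));yv=np.cross([0,0,1],n);yv/=np.linalg.norm(yv);xv=np.cross(yv,n)
    r0=c+xv*((.150-c[2])/xv[2])
    a=(q-r0)@yv;b=(q-r0)@xv
    k=(abs(b)<.02)&(abs(a-np.median(a))<.02);a,b=a[k],b[k]
    f=least_squares(lambda t:np.hypot(a-t[0],b-t[1])-.009,[np.median(a),0],loss='soft_l1',f_scale=.001).x
    return dict(n=n,yaw=np.degrees(np.arctan2(n[1],n[0])),elev=np.degrees(np.arcsin(n[2])),root=r0+yv*f[0],xoff=f[1],N=len(a))
def cradle(W,ok):
    near=ok&(np.hypot(W[...,0]-.595,W[...,1]-.02)<.075)
    p=W[near&(W[...,2]>.033)&(W[...,2]<.062)&(W[...,1]>.008)]
    c,n,inl=plane(p,.003);
    hd=np.arctan2(n[1],n[0])
    F=W[near&(W[...,2]>.009)&(W[...,2]<.02)]
    r={'n':n,'hd':np.degrees(hd),'el':np.degrees(np.arcsin(n[2])),'N':len(inl)}
    return r,inl,c,F
if __name__=='__main__':
  for n in ('scene','top'):
    D=np.load(n+'.npz');W=D['W'];ok=D['d']>0
    print(n,peg(W,ok))
    m=W[ok&(np.hypot(W[...,0]-.594,W[...,1]+.334)<.03)&(W[...,2]>.025)&(W[...,2]<.113)]
    f=least_squares(lambda t:np.hypot(m[:,0]-t[0],m[:,1]-t[1])-.017,[.594,-.334],loss='soft_l1',f_scale=.001).x;print(' sleeve',f,len(m))
    r,inl,c,F=cradle(W,ok);print(r)
    # full cradle: V walls top (ridges) symmetric: lateral stats in frame with heading from foot long edges
    best=None
    P=W[ok&(np.hypot(W[...,0]-.595,W[...,1]-.0)<.085)&(W[...,2]>.009)&(W[...,2]<.1)&~((W[...,0]>.645)&(W[...,2]>.018))]
    for a in np.radians(np.arange(-105,-75,.5)):
        l=np.array([-np.sin(a),np.cos(a)]);u=P[:,:2]@l
        lo,hi=np.percentile(u,[1,99])
        if best is None or hi-lo<best[0]: best=(hi-lo,np.degrees(a),(lo+hi)/2,l)
    print(' foot width,heading',best[:2])
    l=best[3];u=P[:,:2]@l;z=np.array([-l[1]*-1*0+0,0])
    lo,hi=np.percentile(inl[:,:2]@l,[1.5,98.5])
    a=np.radians(best[1]);hh=np.array([np.cos(a),np.sin(a)])
    zz=np.r_[hh*.7071,.7071]; d=np.median(inl@zz)  # stop plane
    for nm,lat in (('foot',best[2]),('stop',(lo+hi)/2)):
        along=(d-.05*.7071)/.7071
        o=l*lat+hh*along;print('  origin',nm,o,'stopwidth',hi-lo)
E
python3 fit.py
```

```text
scene {'n': array([ 0.6753, -0.6527,  0.3433]), 'yaw': np.float64(-44.02567256751673), 'elev': np.float64(20.080499180584713), 'root': array([0.5576, 0.3227, 0.15  ]), 'xoff': np.float64(0.0012650983034391387), 'N': 61}
 sleeve [ 0.5931 -0.3338] 274
{'n': array([ 0.0686, -0.6739,  0.7356]), 'hd': np.float64(-84.18958358903816), 'el': np.float64(47.35744812458235), 'N': 166}
 foot width,heading (np.float64(0.09975349777551579), np.float64(-84.0))
  origin foot [0.6057 0.0299] stopwidth 0.05839615022085742
  origin stop [0.5985 0.0292] stopwidth 0.05839615022085742
top {'n': array([ 0.6777, -0.6526,  0.339 ]), 'yaw': np.float64(-43.919010817399936), 'elev': np.float64(19.813102397752388), 'root': array([0.5563, 0.3229, 0.15  ]), 'xoff': np.float64(0.0002680639210237495), 'N': 172}
 sleeve [ 0.5935 -0.333 ] 232
{'n': array([ 0.085 , -0.6868,  0.7219]), 'hd': np.float64(-82.94687072979282), 'el': np.float64(46.211703523644616), 'N': 226}
 foot width,heading (np.float64(0.08813065494618799), np.float64(-83.5))
  origin foot [0.5973 0.0294] stopwidth 0.05743593260185098
  origin stop [0.5964 0.0293] stopwidth 0.05743593260185098
```

```bash
cat > g.py <<'E'
from h import *
np.set_printoptions(precision=4,suppress=True)
PK=np.array([.5933,-.3334,0]); CO=np.array([.597,.029,.05]); CH=np.radians(-83.5); PR=np.array([.557,.3228,.150]); PY=np.radians(-44); PE=np.radians(20)
def rot(h,t): # tool tilt t from down towards heading h; tool x horizontal = -h
    hv=np.array([np.cos(h),np.sin(h),0]);z=np.sin(t)*hv-np.cos(t)*np.array([0,0,1]);y=np.array([-hv[1]*-1*-1,hv[0],0]);psi=h+np.pi
    y=np.array([np.sin(psi),-np.cos(psi),0]);return np.c_[np.cross(y,z),y,z]
def axis(h,e): return np.array([np.cos(h)*np.cos(e),np.sin(h)*np.cos(e),np.sin(e)])
def xax(h,e): return np.array([-np.cos(h)*np.sin(e),-np.sin(h)*np.sin(e),np.cos(e)])
def tgt(G,Rm): T=np.eye(4);T[:3,:3]=Rm;T[:3,3]=G+.019*Rm[:,2];return T
def go(T,s=None):
    s=s or sense();A=tool(s);D=np.linalg.inv(A)@T;rv=R.from_matrix(D[:3,:3]).as_rotvec()
    print('t',s['time_s'],'target',T[:3,3],'shift',D[:3,3]/.3,'turn',rv/np.pi,'| mm',np.linalg.norm(D[:3,3])*1000,'deg',np.degrees(np.linalg.norm(rv)),'F',s['ft_force'],'w',s['width'])
    return D
E
python3 -c "
from g import *
d=np.radians
go(tgt(PK+[0,0,.19],rot(CH,d(22.5))))"
```

```text
t 0.7 target [ 0.5941 -0.3406  0.1724] shift [ 1.5009 -0.1133  0.1103] turn [-0.0844 -0.1052 -0.4243] | mm 452.76532367345965 deg 80.13789772425537 F [0.1263 0.3149 0.2016] w 0.09405421578352957
```

>>> {"op": "drive_tool", "data": {
  "rows": [
    [[0.75,-0.06,0],[0,0,-0.2],1],
    [[0.75,-0.06,0],[0,0,-0.2],1],
    [[0.75,-0.06,0],[0,0,-0.2],1],
    [[0.75,-0.06,0],[0,0,-0.2],1],
    [[0.75,-0.06,0],[0,0,-0.2],1],
    [[0.75,-0.06,0],[0,0,-0.2],1]
  ]
}}

```text
time_s: 1.3
eef_pos: [0.3894, -0.4274, 0.2052]
orientation: [3.141, -0.001, 0.967]
ft_force: [-0.1, 0.4, 0.4]
width: 0.0942
finger_force: 0.0
```

```bash
python3 -c "
from g import *
d=np.radians
go(tgt(PK+[0,0,.19],rot(CH,d(22.5))))"
```

```text
t 1.3 target [ 0.5941 -0.3406  0.1724] shift [0.6257 0.3972 0.11  ] turn [-0.0447 -0.1198 -0.2255] | mm 224.76571111659288 deg 46.662888452327955 F [-0.1113  0.4014  0.4196] w 0.09417781079668498
```

>>> {"op": "drive_tool", "data": {
  "rows": [
    [[0.626,0.397,0.11],[-0.045,-0.12,-0.226],1],
    [[0.626,0.397,0.11],[-0.045,-0.12,-0.226],1],
    [[0.626,0.397,0.11],[-0.045,-0.12,-0.226],1],
    [[0.626,0.397,0.11],[-0.045,-0.12,-0.226],1],
    [[0.626,0.397,0.11],[-0.045,-0.12,-0.226],1],
    [[0.626,0.397,0.11],[-0.045,-0.12,-0.226],1],
    [[0.626,0.397,0.11],[-0.045,-0.12,-0.226],1]
  ]
}}

```text
time_s: 2.0
eef_pos: [0.591, -0.3426, 0.1713]
orientation: [-3.139, 0.393, 1.683]
ft_force: [0.2, -1.1, 0.1]
width: 0.094
finger_force: 0.0
```

```bash
cat > w.py <<'E'
from g import *
from scipy.optimize import least_squares
d=np.radians
print(sense()['joint_pos'])
go(tgt(PK+[0,0,.088],rot(CH,d(22.5))))
s=sense();im,dp=read_camera('wrist');W=cloud('wrist',dp,s);ok=dp>0
m=W[ok&(np.hypot(W[...,0]-.594,W[...,1]+.334)<.03)&(W[...,2]>.025)&(W[...,2]<.115)]
f=least_squares(lambda t:np.hypot(m[:,0]-t[0],m[:,1]-t[1])-.017,[.594,-.334],loss='soft_l1',f_scale=.001).x;print(' sleeve',f,len(m),m[:,2].max())
save('w0',im)
E
python3 w.py
```

```text
[-0.4398  0.247   1.308  -0.3402  1.386  -0.5219]
t 2.0 target [ 0.5941 -0.3406  0.0704] shift [0.1338 0.0119 0.3084] turn [-0.0011  0.0002 -0.0005] | mm 100.9269582896031 deg 0.22207208238381354 F [ 0.247  -1.1472  0.0891] w 0.09398854707743466
 sleeve [ 0.595  -0.3327] 2225 0.1111295074477206
```

View pics/w0.png

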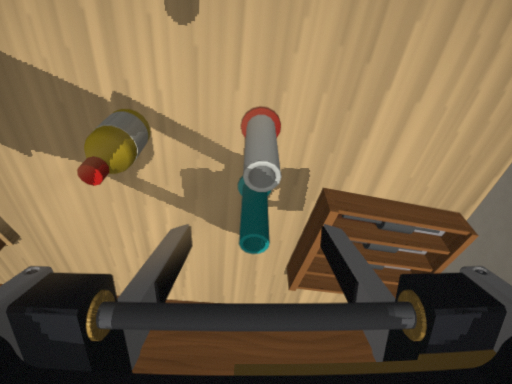

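The wrist picture shows the red sleeve centred between the fingers, its top ring at (262,177). The turquoise one is farther off at (255,240), clear of the descent.

>>> {"op": "drive_tool", "data": {
  "rows": [
    [[0.134,0.012,0.308],[0,0,0],1],
    [[0.134,0.012,0.308],[0,0,0],1],
    [[0.134,0.012,0.308],[0,0,0],1],
    [[0.134,0.012,0.308],[0,0,0],1],
    [[0.134,0.012,0.308],[0,0,0],-1],
    [[0.134,0.012,0.308],[0,0,0],-1],
    [[0.134,0.012,0.308],[0,0,0],-1],
    [[0.134,0.012,0.308],[0,0,0],-1],
    [[0.134,0.012,0.308],[0,0,0],-1],
    [[0.134,0.012,0.308],[0,0,0],-1]
  ]
}}

```text
time_s: 3.05
eef_pos: [0.5951, -0.3415, 0.072]
orientation: [-3.141, 0.394, 1.681]
ft_force: [0.1, -0.3, -0.3]
width: 0.0496
finger_force: 0.0
```

```bash
python3 -c "
from g import *
d=np.radians
s=sense();print(s['finger_force'])
go(tgt(PK+[0,0,.228],rot(CH,d(22.5))))
z=axis(CH,d(45));x=xax(CH,d(45))
go(tgt(CO+z*.098+x*.07,rot(CH,d(-22.5))))"
```

```text
0.0
t 3.05 target [ 0.5941 -0.3406  0.2104] shift [-0.1744 -0.0029 -0.4274] turn [-0.0005  0.0005 -0.001 ] | mm 138.48831315291682 deg 0.225787704198503 F [ 0.0509 -0.2737 -0.2839] w 0.04960547052989179
t 3.05 target [0.5984 0.0166 0.1512] shift [ 0.9926  0.1419 -0.6993] turn [-0.0001  0.2505 -0.0012] | mm 366.72142870492763 deg 45.09301349595222 F [ 0.0509 -0.2737 -0.2839] w 0.04960547052989179
```

Fingers are still closing; I'll finish the grip.

>>> {"op": "drive_tool", "data": {
  "rows": [
    [[0,0,0],[0,0,0],-1],
    [[0,0,0],[0,0,0],-1],
    [[0,0,0],[0,0,0],-1],
    [[0,0,0],[0,0,0],-1],
    [[0,0,0],[0,0,0],-1],
    [[0,0,0],[0,0,0],-1]
  ]
}}

```text
time_s: 3.65
eef_pos: [0.595, -0.3414, 0.0715]
orientation: [-3.141, 0.394, 1.681]
ft_force: [0.7, 0.1, -1.4]
width: 0.0326
finger_force: 30.0
```

>>> {"op": "drive_tool", "data": {
  "rows": [
    [[-0.174,0,-0.427],[0,0,0],-1],
    [[-0.174,0,-0.427],[0,0,0],-1],
    [[-0.174,0,-0.427],[0,0,0],-1],
    [[-0.174,0,-0.427],[0,0,0],-1],
    [[-0.174,0,-0.427],[0,0,0],-1]
  ]
}}

```text
time_s: 4.15
eef_pos: [0.595, -0.3404, 0.2106]
orientation: [3.141, 0.394, 1.68]
ft_force: [0.2, -0.0, -1.7]
width: 0.0332
finger_force: 30.0
```

```bash
python3 -c "
from g import *
d=np.radians
z=axis(CH,d(45));x=xax(CH,d(45))
go(tgt(CO+z*.098+x*.07,rot(CH,d(-22.5))))"
```

```text
t 4.15 target [0.5984 0.0166 0.1512] shift [ 1.167   0.1412 -0.2709] turn [ 0.0003  0.2505 -0.0013] | mm 361.88584467695324 deg 45.08885278994653 F [ 0.1872 -0.0266 -1.6929] w 0.033164650420032846
```

```bash
python3 -c "
from g import *
d=np.radians
z=axis(CH,d(45));x=xax(CH,d(45))
go(tgt(CO+z*.12+x*.11,rot(CH,d(-22.5))))"
```

```text
t 4.15 target [0.597  0.0292 0.1951] shift [ 1.15    0.1412 -0.4221] turn [ 0.0003  0.2505 -0.0013] | mm 369.93967680799346 deg 45.08885278994653 F [ 0.1872 -0.0266 -1.6929] w 0.033164650420032846
```

>>> {"op": "drive_tool", "data": {
  "rows": [
    [[0.57,0.07,-0.21],[0,0.125,0],-1],
    [[0.57,0.07,-0.21],[0,0.125,0],-1],
    [[0.57,0.07,-0.21],[0,0.125,0],-1],
    [[0.57,0.07,-0.21],[0,0.125,0],-1],
    [[0.9,0.11,-0.33],[0,0.2,0],-1],
    [[0.9,0.11,-0.33],[0,0.2,0],-1],
    [[1,0.125,-0.37],[0,0.25,0],-1],
    [[1,0.125,-0.37],[0,0.25,0],-1],
    [[1,0.125,-0.37],[0,0.25,0],-1]
  ]
}}

```text
time_s: 5.05
eef_pos: [0.5959, -0.0194, 0.1936]
orientation: [-3.134, -0.391, 1.677]
ft_force: [-0.6, -0.5, -2.0]
width: 0.0323
finger_force: 30.0
```

```bash
cat > w1.py <<'E'
from g import *
d=np.radians
z=axis(CH,d(45));x=xax(CH,d(45))
print(sense()['joint_pos'])
go(tgt(CO+z*.096+x*.045,rot(CH,d(-22.5))))
s=sense();im,dp=read_camera('wrist');W=cloud('wrist',dp,s);ok=dp>0
save('w1',im)
np.savez('w1.npz',im=im,W=W,d=dp)
# sleeve axis vs expected: points in tool coords
A=np.linalg.inv(tool(s));
for k in ('scene','top'):
    im2,d2=read_camera(k);W2=cloud(k,d2);P=W2[d2>0]
    G=s['eef_pos']-.019*tool(s)[:3,2]
    Zs=axis(CH,d(45)); rel=P-G;u=rel@Zs;r=np.linalg.norm(rel-u[:,None]*Zs,axis=1)
    q=P[(u<-.02)&(u>-.085)&(r<.026)]
    c=q.mean(0);v=np.linalg.svd(q-c,full_matrices=False)[2][0];v*=np.sign(v[2]);print(k,len(q),'sleeve dir',v,'expected',Zs,'low end u',np.percentile(((q-G)@Zs),[1]))
    save(k+'1',im2)
E
python3 w1.py
```

```text
[-0.3332  0.278   1.2251  0.3592  1.8039 -0.3861]
t 5.05 target [0.6003 0.0004 0.1321] shift [-0.0188  0.023   0.2135] turn [-0.0015  0.0004 -0.0022] | mm 64.66451898250016 deg 0.4785929794741419 F [-0.6436 -0.504  -2.0148] w 0.03230365696261762
scene 41 sleeve dir [ 0.1548 -0.9116  0.3807] expected [ 0.08   -0.7026  0.7071] low end u [-0.0841]
top 336 sleeve dir [ 0.058  -0.6555  0.753 ] expected [ 0.08   -0.7026  0.7071] low end u [-0.0839]
```

View pics/w1.png

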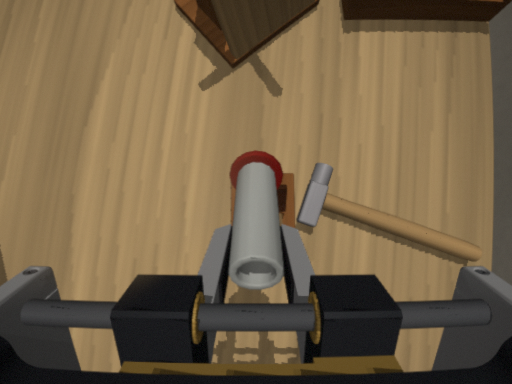

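The wrist picture shows the sleeve in the grip, red flange at (256,168) pointing to the stop side. The hammer at (315,195) is clear. Now lowering it into the rest.

>>> {"op": "drive_tool", "data": {
  "rows": [
    [[-0.019,0.023,0.2135],[-0.0015,0,-0.002],-1],
    [[-0.019,0.023,0.2135],[-0.0015,0,-0.002],-1],
    [[-0.019,0.023,0.2135],[-0.0015,0,-0.002],-1],
    [[-0.019,0.023,0.2135],[-0.0015,0,-0.002],-1]
  ]
}}

```text
time_s: 5.6
eef_pos: [0.6022, 0.0007, 0.1368]
orientation: [3.134, -0.391, 1.687]
ft_force: [-0.2, -0.1, -1.4]
width: 0.0327
finger_force: 30.0
```

```bash
python3 -c "
from g import *
d=np.radians
z=axis(CH,d(45));x=xax(CH,d(45))
go(tgt(CO+z*.095+x*.02,rot(CH,d(-22.5))))
go(tgt(CO+z*.095+x*.004,rot(CH,d(-22.5))))"
```

```text
t 5.6 target [ 0.6022 -0.0165  0.1138] shift [-0.0819 -0.007   0.0492] turn [0.002  0.0006 0.0009] | mm 28.746977931865448 deg 0.40408451361172126 F [-0.168  -0.0544 -1.4293] w 0.032727071476531026
t 5.6 target [ 0.6035 -0.0277  0.1024] shift [-0.1312 -0.0072  0.0697] turn [0.002  0.0006 0.0009] | mm 44.613781005489855 deg 0.40408451361172126 F [-0.168  -0.0544 -1.4293] w 0.032727071476531026
```

>>> {"op": "drive_tool", "data": {
  "rows": [
    [[-0.082,-0.007,0.049],[0,0,0],-1],
    [[-0.082,-0.007,0.049],[0,0,0],-1],
    [[-0.107,-0.007,0.06],[0,0,0],-1],
    [[-0.12,-0.007,0.065],[0,0,0],-1],
    [[-0.131,-0.007,0.07],[0,0,0],-1],
    [[-0.131,-0.007,0.07],[0,0,0],-1],
    [[-0.131,-0.007,0.07],[0,0,0],-1]
  ]
}}

```text
time_s: 6.3
eef_pos: [0.6034, -0.0271, 0.1018]
orientation: [3.134, -0.391, 1.687]
ft_force: [0.3, 0.2, -2.0]
width: 0.0327
finger_force: 30.0
```

```bash
python3 -c "
from g import *
d=np.radians
z=axis(CH,d(45));x=xax(CH,d(45))
go(tgt(CO+z*.095+x*.004,rot(CH,d(-22.5))))
go(tgt(CO+z*.090+x*.001,rot(CH,d(-22.5))))"
```

```text
t 6.3 target [ 0.6035 -0.0277  0.1024] shift [-0.001  -0.0001 -0.0026] turn [0.0019 0.0004 0.001 ] | mm 0.8258245145377956 deg 0.396104340395544 F [ 0.3463  0.2    -1.9967] w 0.03266467754565963
t 6.3 target [ 0.6033 -0.0263  0.0968] shift [-0.0038 -0.0002  0.0167] turn [0.0019 0.0004 0.001 ] | mm 5.1235817310370075 deg 0.396104340395544 F [ 0.3463  0.2    -1.9967] w 0.03266467754565963
```

No contact yet. I'll ease in a little more, then check force.

>>> {"op": "drive_tool", "data": {
  "rows": [
    [[-0.004,0,0.01],[0,0,0],-1],
    [[-0.004,0,0.017],[0,0,0],-1],
    [[-0.004,0,0.017],[0,0,0],-1],
    [[-0.004,0,0.017],[0,0,0],-1]
  ]
}}

```text
time_s: 6.7
eef_pos: [0.6033, -0.0265, 0.0966]
orientation: [3.134, -0.391, 1.687]
ft_force: [0.4, -1.6, -0.0]
width: 0.0331
finger_force: 30.0
```

>>> {"op": "drive_tool", "data": {
  "rows": [
    [[-0.004,0,0.017],[0,0,0],1],
    [[-0.004,0,0.017],[0,0,0],1],
    [[-0.004,0,0.017],[0,0,0],1],
    [[-0.004,0,0.017],[0,0,0],1],
    [[-0.004,0,0.017],[0,0,0],1],
    [[-0.004,0,0.017],[0,0,0],1],
    [[-0.004,0,0.017],[0,0,0],1],
    [[-0.004,0,0.017],[0,0,0],1],
    [[-0.004,0,0.017],[0,0,0],1],
    [[-0.004,0,0.017],[0,0,0],1]
  ]
}}

```text
time_s: 7.7
eef_pos: [0.6031, -0.0256, 0.0912]
orientation: [3.135, -0.391, 1.687]
ft_force: [-0.1, 0.3, 0.0]
width: 0.0938
finger_force: 0.0
```

```bash
cat > cs.py <<'E'
from g import *
from scipy.optimize import least_squares
d=np.radians
z0=axis(CH,d(45));x0=xax(CH,d(45));y0=np.cross(z0,x0)
s=sense();out=[]
for k in ('scene','top','wrist'):
    im,dp=read_camera(k);W=cloud(k,dp,s);P=W[dp>0]-CO
    u=P@z0;q=P[(u>.062)&(u<.109)&(np.hypot(P@x0,P@y0)<.024)]
    q=np.c_[q@x0,q@y0,q@z0]
    if len(q)<20: print(k,len(q));continue
    f=least_squares(lambda t:np.hypot(q[:,0]-t[0]-t[2]*(q[:,2]-.085),q[:,1]-t[1]-t[3]*(q[:,2]-.085))-.017,[0,0,0,0],loss='soft_l1',f_scale=.001).x
    full=P[(np.hypot(P@x0,P@y0)<.019)&(u>.06)];print(k,len(q),'x,y at 85mm',f[:2],'slopes',f[2:],'top end',np.percentile(full@z0,98))
    save(k+'_c',im)
E
python3 cs.py; python3 -c "
from g import *
d=np.radians
z=axis(CH,d(45));x=xax(CH,d(45))
go(tgt(CO+z*.16+x*.001,rot(CH,d(-22.5))))"
```

```text
scene 49 x,y at 85mm [-0.0025 -0.0011] slopes [0.011  0.0407] top end 0.18431159751000242
top 193 x,y at 85mm [-0.0016 -0.0003] slopes [-0.0112  0.0199] top end 0.11047819224090454
wrist 3479 x,y at 85mm [-0.0031 -0.0019] slopes [0.003  0.0011] top end 0.11140447398218759
t 7.85 target [ 0.6089 -0.0755  0.1463] shift [-0.0846  0.0014 -0.2336] turn [0.0018 0.0005 0.0009] | mm 74.5450750058866 deg 0.37351176326017954 F [ 0.4523 -0.833   0.3731] w 0.09374582338196094
```

The sleeve rests in the V: top end at 110–111 mm, axis within 2–3 mm. It is released. Next I'll pivot around it and regrasp across the body, tool leaning 22.5° the other way.

```bash
python3 -c "
from g import *
d=np.radians
z=axis(CH,d(45));x=xax(CH,d(45));y=np.cross(z,x)
go(tgt(CO+z*.086-x*.0025-y*.001,rot(CH,d(22.5))))"
```

```text
t 7.85 target [ 0.6059 -0.0403  0.0915] shift [-0.0454  0.0036 -0.0199] turn [ 0.0021 -0.2495  0.0001] | mm 14.918874254522079 deg 44.91674136292523 F [ 0.4523 -0.833   0.3731] w 0.09374582338196094
```

>>> {"op": "drive_tool", "data": {
  "rows": [
    [[-0.0454,0.0036,-0.02],[0.002,-0.2495,0],1],
    [[-0.0454,0.0036,-0.02],[0.002,-0.2495,0],1],
    [[-0.0454,0.0036,-0.02],[0.002,-0.2495,0],1],
    [[-0.0454,0.0036,-0.02],[0.002,-0.2495,0],1],
    [[-0.0454,0.0036,-0.02],[0.002,-0.2495,0],1],
    [[-0.0454,0.0036,-0.02],[0.002,-0.2495,0],1],
    [[-0.0454,0.0036,-0.02],[0.002,-0.2495,0],1],
    [[-0.0454,0.0036,-0.02],[0.002,-0.2495,0],1]
  ]
}}

```text
time_s: 8.65
eef_pos: [0.606, -0.0402, 0.0916]
orientation: [3.141, 0.392, 1.685]
ft_force: [-0.3, 0.1, -0.0]
width: 0.0938
finger_force: 0.0
```

```bash
python3 -c "
from g import *
d=np.radians
z=axis(CH,d(45));x=xax(CH,d(45));y=np.cross(z,x)
go(tgt(CO+z*.086-x*.0025-y*.001,rot(CH,d(22.5))))"; python3 cs.py
```

```text
t 8.65 target [ 0.6059 -0.0403  0.0915] shift [-0.0003 -0.0004  0.0004] turn [ 0.0001 -0.0003  0.0001] | mm 0.1772255089297112 deg 0.058794444458964194 F [-0.2825  0.1251 -0.0285] w 0.09375392838282762
scene 126 x,y at 85mm [-0.0016 -0.0018] slopes [-0.0116 -0.0073] top end 0.11255519481441471
top 182 x,y at 85mm [-0.001  -0.0006] slopes [0.0169 0.0113] top end 0.111893301002043
wrist 3953 x,y at 85mm [-0.0027 -0.0017] slopes [-0.0236 -0.0034] top end 0.10851253627211863
```

>>> {"op": "drive_tool", "data": {
  "rows": [
    [[0,0,0],[0,0,0],-1],
    [[0,0,0],[0,0,0],-1],
    [[0,0,0],[0,0,0],-1],
    [[0,0,0],[0,0,0],-1],
    [[0,0,0],[0,0,0],-1],
    [[0,0,0],[0,0,0],-1],
    [[0,0,0],[0,0,0],-1],
    [[0,0,0],[0,0,0],-1],
    [[0,0,0],[0,0,0],-1],
    [[0,0,0],[0,0,0],-1]
  ]
}}

```text
time_s: 9.8
eef_pos: [0.6064, -0.0401, 0.0917]
orientation: [3.14, 0.393, 1.684]
ft_force: [1.0, 0.3, 0.2]
width: 0.0321
finger_force: 30.0
```

>>> {"op": "drive_tool", "data": {
  "rows": [
    [[0,0,0],[0,0,0],-1],
    [[0,0,0],[0,0,0],-1],
    [[0,0,0],[0,0,0],-1]
  ]
}}

```text
time_s: 10.1
eef_pos: [0.6064, -0.0402, 0.0917]
orientation: [3.14, 0.393, 1.684]
ft_force: [2.6, 0.3, 0.4]
width: 0.0328
finger_force: 30.0
```

```bash
python3 -c "
from g import *
d=np.radians
s=sense();G=s['eef_pos']-.019*tool(s)[:3,2]
z=axis(CH,d(45));x=xax(CH,d(45));y=np.cross(z,x)
print('G in cradle',(G-CO)@x,(G-CO)@y,(G-CO)@z)
go(tgt(G+x*.08,rot(CH,d(22.5))))
zp=axis(PY,PE)
go(tgt(PR+zp*(.1+.086),rot(PY,d(-2.5))))"
```

```text
G in cradle -0.002284595301192044 -0.0014730940220723295 0.08612281424933574
t 10.1 target [0.6    0.016  0.1483] shift [ 0.1021  0.0003 -0.2463] turn [ 0.0005 -0.0001  0.    ] | mm 79.99866723121511 deg 0.09123910567688184 F [2.5991 0.319  0.3544] w 0.03278046944771443
t 10.1 target [0.6821 0.202  0.1946] shift [ 0.5833  0.3432 -0.6122] turn [-0.0379  0.1334 -0.2177] | mm 273.7701629295047 deg 46.4575298047079 F [2.5991 0.319  0.3544] w 0.03278046944771443
```

>>> {"op": "drive_tool", "data": {
  "rows": [
    [[0.102,0,-0.246],[0,0,0],-1],
    [[0.102,0,-0.246],[0,0,0],-1],
    [[0.102,0,-0.246],[0,0,0],-1],
    [[0.102,0,-0.246],[0,0,0],-1]
  ]
}}

```text
time_s: 10.5
eef_pos: [0.5988, 0.0159, 0.1474]
orientation: [-3.14, 0.393, 1.686]
ft_force: [0.4, 0.5, -2.3]
width: 0.0321
finger_force: 30.0
```

```bash
python3 -c "
from g import *
d=np.radians
zp=axis(PY,PE)
go(tgt(PR+zp*(.115+.086),rot(PY,d(-2.5))))"
```

```text
t 10.5 target [0.6923 0.1922 0.1998] shift [ 0.4395  0.3762 -0.3715] turn [-0.0388  0.1332 -0.2174] | mm 206.25114774218645 deg 46.429956322482965 F [ 0.3665  0.463  -2.2852] w 0.032131833447740246
```

>>> {"op": "drive_tool", "data": {
  "rows": [
    [[0.2,0.17,-0.3],[-0.019,0.066,-0.108],-1],
    [[0.2,0.17,-0.3],[-0.019,0.066,-0.108],-1],
    [[0.2,0.17,-0.3],[-0.019,0.066,-0.108],-1],
    [[0.44,0.376,-0.37],[-0.039,0.133,-0.217],-1],
    [[0.44,0.376,-0.37],[-0.039,0.133,-0.217],-1],
    [[0.44,0.376,-0.37],[-0.039,0.133,-0.217],-1],
    [[0.44,0.376,-0.37],[-0.039,0.133,-0.217],-1],
    [[0.44,0.376,-0.37],[-0.039,0.133,-0.217],-1]
  ]
}}

```text
time_s: 11.3
eef_pos: [0.6925, 0.1901, 0.1979]
orientation: [-3.139, -0.043, 2.368]
ft_force: [-0.3, -0.2, -1.2]
width: 0.0324
finger_force: 30.0
```

```bash
cat > pg.py <<'E'
from g import *
import sys
from fit import peg
from scipy.optimize import least_squares
d=np.radians
print(sense()['joint_pos'])
zp=axis(PY,PE);xp=xax(PY,PE);yp=np.cross(zp,xp)
s=sense();A=tool(s);G=A[:3,3]-.019*A[:3,2]; g=G-PR;print('G in panel x,y,z',g@xp,g@yp,g@zp)
go(tgt(PR+zp*(float(sys.argv[1])+.086),rot(PY,d(-2.5))))
for k in ('scene','top','wrist'):
    s=sense();im,dp=read_camera(k);W=cloud(k,dp,s);P=W[dp>0]-PR;save(k+'_p',im)
    q=np.c_[P@xp,P@yp,P@zp]
    for nm,r,lo,hi in (('peg',.009,.012,min(.07,g@zp-.1)),('body',.017,g@zp-.074,g@zp+.022)):
        m=q[(q[:,2]>lo)&(q[:,2]<hi)&(np.hypot(q[:,0],q[:,1])<r+.006)&(np.hypot(q[:,0],q[:,1])>r-.006)]
        if len(m)<20: print(k,nm,len(m));continue
        mu=m[:,2].mean()
        f=least_squares(lambda t:np.hypot(m[:,0]-t[0]-t[2]*(m[:,2]-mu),m[:,1]-t[1]-t[3]*(m[:,2]-mu))-r,[0,0,0,0],loss='soft_l1',f_scale=.001).x
        print(k,nm,len(m),'at z %.3f'%mu,'x,y',f[:2],'slopes',f[2:],'rng',np.ptp(m[:,0]),np.ptp(m[:,1]))
E
python3 pg.py .09
```

```text
[ 0.1726  0.4977  0.8722  0.0343  1.7982 -0.617 ]
G in panel x,y,z -0.0023176726939262288 0.0013148854736068777 0.20184359082157008
t 11.3 target [0.6754 0.2085 0.1912] shift [0.0827 0.0041 0.0257] turn [-0.0006  0.0003 -0.0019] | mm 25.99999007626486 deg 0.36201645196872423 F [-0.3127 -0.2309 -1.171 ] w 0.03240327663377358
scene peg 0
scene body 158 at z 0.200 x,y [-0.0011  0.0007] slopes [0.0912 0.0013] rng 0.03220751468374116 0.04340807988978057
top peg 73 at z 0.057 x,y [-0.0001  0.0001] slopes [-0.0099 -0.0406] rng 0.01398521188917272 0.017117741989258355
top body 117 at z 0.141 x,y [-0.0029  0.0015] slopes [0.0642 0.0551] rng 0.017651270840845848 0.03191702165937636
wrist peg 1351 at z 0.048 x,y [-0.0015 -0.0009] slopes [0.0039 0.0011] rng 0.012403256337919784 0.01752833189646273
wrist body 8055 at z 0.178 x,y [-0.0022  0.0005] slopes [0.0359 0.0044] rng 0.03204705656413495 0.04566848427768975
```

```bash
sed -i "s/g@zp+.022)/g@zp-.014)/; s/save(k+'_p',im)/save(k+'_p'+sys.argv[1],im)/" pg.py; python3 pg.py .09
```

```text
[ 0.1742  0.4944  0.8712  0.0352  1.7982 -0.618 ]
G in panel x,y,z 0.0007675842100838687 0.0004547019794238216 0.20172695720512135
t 11.45 target [0.6754 0.2085 0.1912] shift [0.0785 0.0011 0.035 ] turn [ 0.0007  0.0009 -0.001 ] | mm 25.78946745016086 deg 0.26246746381851427 F [ 0.4648 -0.0418 -1.6296] w 0.03226680380342043
scene peg 0
scene body 35 at z 0.153 x,y [-0.0024 -0.    ] slopes [0.0412 0.0186] rng 0.03034152305435394 0.028585166831724948
top peg 76 at z 0.057 x,y [-0.0001 -0.    ] slopes [0.0098 0.0447] rng 0.015715574371250603 0.01624413446718139
top body 122 at z 0.140 x,y [-0.001   0.0007] slopes [0.0096 0.0229] rng 0.019272935221934698 0.03208042254963975
wrist peg 1337 at z 0.048 x,y [-0.0015 -0.0009] slopes [0.0038 0.0021] rng 0.01075224668595669 0.01695087870036272
wrist body 4656 at z 0.159 x,y [-0.0017 -0.0002] slopes [0.0351 0.0036] rng 0.03108761602940195 0.04186607587122394
```

View pics/wrist_p.png

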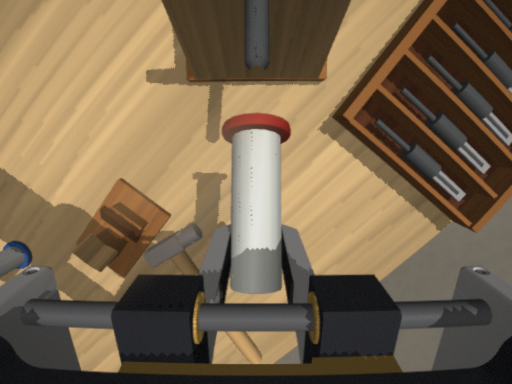

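```bash
cat > pb.py <<'E'
from g import *
from scipy.optimize import least_squares
zp=axis(PY,PE);xp=xax(PY,PE);yp=np.cross(zp,xp)
def fitc(q,r,lo,hi,x0=0,y0=0,slope=True):
    m=q[(q[:,2]>lo)&(q[:,2]<hi)&(abs(q[:,1]-y0)<r*.85)&(abs(np.hypot(q[:,0]-x0,q[:,1]-y0)-r)<.006)&(q[:,0]>x0)]
    mu=m[:,2].mean()
    f=least_squares(lambda t:np.hypot(m[:,0]-t[0]-t[2]*(m[:,2]-mu),m[:,1]-t[1]-t[3]*(m[:,2]-mu))-r,[x0,y0,0,0],loss='soft_l1',f_scale=.0007).x
    return len(m),mu,f
for i in range(2):
    s=sense();A=tool(s);G=A[:3,3]-.019*A[:3,2]; g=G-PR
    im,dp=read_camera('wrist');P=cloud('wrist',dp,s)[dp>0]-PR;q=np.c_[P@xp,P@yp,P@zp];Z=g@zp
    print('G',g@xp,g@yp,Z)
    if Z>.13: n,mu,f=fitc(q,.009,.012,min(.068,Z-.092));print('peg',n,mu,f,'at tip',f[:2]+f[2:]*(.075-mu))
    n,mu,f=fitc(q,.017,Z-.072,Z-.03,-.0015,0);print('body',n,mu,f,'at flange',f[:2]+f[2:]*(Z-.086-mu))
    m=q[(abs(q[:,1])<.012)&(q[:,0]>.012)&(q[:,2]>Z-.11)&(q[:,2]<Z-.02)]
    for a in np.arange(Z-.095,Z-.02,.008):
        k=m[(m[:,2]>a)&(m[:,2]<a+.008)&(abs(m[:,1])<.005)]
        if len(k) and i: print('%.3f %.4f'%(a+.004-Z,np.median(k[:,0])),end=' ')
E
python3 pb.py
```

```text
G 0.0012901663948418907 -4.637285310861439e-05 0.20161525388578264
peg 1127 0.046570723624338915 [-0.0015 -0.0009  0.0016  0.003 ] at tip [-0.0014 -0.0008]
body 2849 0.15107952339878014 [-0.002  -0.0003  0.0348  0.0054] at flange [-0.0032 -0.0005]
G 0.0011551020136273266 -0.00010976912468702027 0.20159846323121194
peg 1124 0.04675682638144612 [-0.0015 -0.0009  0.0005  0.001 ] at tip [-0.0015 -0.0009]
body 2862 0.15101348759127015 [-0.0021 -0.0003  0.0351  0.0033] at flange [-0.0034 -0.0005]
-0.083 0.0205 -0.075 0.0147 -0.067 0.0141 -0.059 0.0143 -0.051 0.0147 -0.043 0.0150 -0.035 0.0152 -0.027 0.0154 -0.019 0.0156
```

In the wrist picture the flange (256,128) lines up sideways with the peg (257,35). The fit puts the flange about 1.8 mm low, with the sleeve pitched 2° up. I'll correct both while closing in.

```bash
cat > q.py <<'E'
from g import *
import sys
zp=axis(PY,PE);xp=xax(PY,PE);yp=np.cross(zp,xp)
a=[float(v) for v in sys.argv[1:]]
go(tgt(PR+zp*(a[0]+.086)+xp*a[1]+yp*a[2],rot(PY,np.radians(a[3]))))
E
python3 q.py .09 0 -.0005 -4.5
```

```text
t 11.7 target [0.6752 0.2093 0.1913] shift [0.0799 0.0007 0.0355] turn [ 0.0009  0.012  -0.0005] | mm 26.229018197278755 deg 2.1599760226432863 F [-0.5929  0.4319 -1.5155] w 0.03257756610652456
```

>>> {"op": "drive_tool", "data": {
  "rows": [
    [[0.04,0,0.018],[0,0.012,0],-1],
    [[0.08,0,0.0355],[0,0.012,0],-1],
    [[0.08,0,0.0355],[0,0.012,0],-1],
    [[0.08,0,0.0355],[0,0.012,0],-1],
    [[0.08,0,0.0355],[0,0.012,0],-1]
  ]
}}

```text
time_s: 12.2
eef_pos: [0.6758, 0.2088, 0.191]
orientation: [3.139, -0.078, 2.372]
ft_force: [-0.0, -0.3, -2.6]
width: 0.0329
finger_force: 30.0
```

```bash
python3 pb.py; python3 q.py .065 0 -.0005 -4.5
```

```text
G -0.0004701139936701265 -0.00042444345299047503 0.1766120342554026
peg 1451 0.0409406574126503 [-0.0015 -0.0008  0.004   0.0074] at tip [-0.0013 -0.0006]
body 2852 0.12590529474899342 [-0.0018 -0.0007 -0.0038  0.0018] at flange [-0.0017 -0.0008]
G -0.0005264639847173402 -0.00041340325512015386 0.17666795356719714
peg 1448 0.040911443401283366 [-0.0014 -0.0009  0.0035  0.0079] at tip [-0.0013 -0.0006]
body 2845 0.12602491895800141 [-0.0019 -0.0007 -0.0033  0.0046] at flange [-0.0018 -0.0009]
-0.083 0.0219 -0.075 0.0161 -0.067 0.0149 -0.059 0.0149 -0.051 0.0149 -0.043 0.0148 -0.035 0.0148 -0.027 0.0147 -0.019 0.0147 t 12.3 target [0.6583 0.2256 0.1827] shift [ 0.0786 -0.0001  0.0336] turn [ 0.0009 -0.0001 -0.0006] | mm 25.642743164617094 deg 0.19366044824163628 F [-0.4007 -0.2658 -1.7662] w 0.03238018544219015
```

Aligned to within 0.5 mm. Threading on.

>>> {"op": "drive_tool", "data": {
  "rows": [
    [[0.02,0,0.0085],[0,0,0],-1],
    [[0.04,0,0.017],[0,0,0],-1],
    [[0.06,0,0.0255],[0,0,0],-1],
    [[0.0786,0,0.0336],[0,0,0],-1],
    [[0.0786,0,0.0336],[0,0,0],-1]
  ]
}}

```text
time_s: 12.8
eef_pos: [0.6569, 0.2269, 0.1819]
orientation: [3.14, -0.08, 2.373]
ft_force: [0.7, 0.5, -1.8]
width: 0.0328
finger_force: 30.0
```

```bash
python3 q.py .03 0 -.0005 -4.5
```

```text
t 12.8 target [0.6347 0.2485 0.1707] shift [0.1001 0.0002 0.0454] turn [ 0.0004 -0.0006 -0.0001] | mm 32.968497878308554 deg 0.1288665243374412 F [ 0.7262  0.5344 -1.7722] w 0.0328250857937272
```

No contact forces. Continuing.

>>> {"op": "drive_tool", "data": {
  "rows": [
    [[0.02,0,0.009],[0,0,0],-1],
    [[0.04,0,0.018],[0,0,0],-1],
    [[0.06,0,0.027],[0,0,0],-1],
    [[0.08,0,0.036],[0,0,0],-1],
    [[0.1,0,0.045],[0,0,0],-1],
    [[0.1,0,0.045],[0,0,0],-1]
  ]
}}

```text
time_s: 13.4
eef_pos: [0.6348, 0.2483, 0.1708]
orientation: [3.14, -0.08, 2.373]
ft_force: [0.0, 0.0, -2.3]
width: 0.0323
finger_force: 30.0
```

```bash
python3 pb.py;python3 q.py .004 0 -.0005 -4.5
```

```text
G 1.3842417448325928e-06 -0.0004150541394110502 0.11620555453084636
body 2859 0.06554775974711084 [-0.0013 -0.0006 -0.0061  0.0036] at flange [-0.001  -0.0007]
G -3.220949459993572e-05 -0.00041408262364581866 0.11687791303740361
body 2849 0.06621791669482248 [-0.0013 -0.0006 -0.0045  0.0029] at flange [-0.0012 -0.0007]
-0.083 0.0226 -0.075 0.0167 -0.067 0.0153 -0.059 0.0155 -0.051 0.0155 -0.043 0.0154 -0.035 0.0153 -0.027 0.0153 -0.019 0.0154 t 13.5 target [0.6171 0.2654 0.1618] shift [ 0.0829 -0.0003  0.038 ] turn [ 0.0007 -0.0002 -0.0004] | mm 27.354233296635147 deg 0.14727903111661533 F [-0.462   0.4304 -1.5216] w 0.03279124565951407
```

>>> {"op": "drive_tool", "data": {
  "rows": [
    [[0.03,0,0.014],[0,0,0],-1],
    [[0.06,0,0.0275],[0,0,0],-1],
    [[0.07,0,0.032],[0,0,0],-1],
    [[0.083,0,0.038],[0,0,0],-1],
    [[0.083,0,0.038],[0,0,0],-1],
    [[0.083,0,0.038],[0,0,0],-1]
  ]
}}

```text
time_s: 14.1
eef_pos: [0.6172, 0.2655, 0.1619]
orientation: [3.139, -0.079, 2.372]
ft_force: [0.0, 0.6, -2.0]
width: 0.0323
finger_force: 30.0
```

>>> {"op": "drive_tool", "data": {
  "rows": [
    [[0.006,0,0.0028],[0,0,0],-1],
    [[0.0105,0,0.0048],[0,0,0],-1],
    [[0.0105,0,0.0048],[0,0,0],-1]
  ]
}}

```text
time_s: 14.4
eef_pos: [0.6148, 0.2678, 0.1606]
orientation: [3.14, -0.08, 2.372]
ft_force: [-0.4, -0.0, -1.4]
width: 0.0324
finger_force: 30.0
```

```bash
python3 pb.py;python3 q.py 0 0 -.0005 -4.5
```

```text
G -8.455538959909609e-05 -0.0005357461287286008 0.08651683184919479
body 2838 0.03580479524350372 [-0.0014 -0.0008 -0.0032  0.0025] at flange [-0.0013 -0.0009]
G -0.00011110614494004578 -0.0005167092553076263 0.08665043218405277
body 2839 0.035949936735699545 [-0.0014 -0.0007 -0.0036  0.0034] at flange [-0.0013 -0.0009]
-0.091 0.0489 -0.083 0.0331 -0.075 0.0166 -0.067 0.0154 -0.059 0.0153 -0.051 0.0154 -0.043 0.0152 -0.035 0.0153 -0.027 0.0153 -0.019 0.0152 t 14.5 target [0.6144 0.2681 0.1605] shift [ 0.0021 -0.0002  0.0006] turn [ 0.0007 -0.0003 -0.0005] | mm 0.6636694952730827 deg 0.16043330277842843 F [-0.1496  0.6448 -1.6109] w 0.03221136858674438
```

>>> {"op": "drive_tool", "data": {
  "rows": [
    [[0.003,0,0.0014],[0,0,0],-1],
    [[0.006,0,0.0028],[0,0,0],-1],
    [[0.006,0,0.0028],[0,0,0],-1]
  ]
}}

```text
time_s: 14.8
eef_pos: [0.6138, 0.2688, 0.1602]
orientation: [3.139, -0.079, 2.372]
ft_force: [0.3, -0.3, -0.8]
width: 0.0325
finger_force: 30.0
```

>>> {"op": "drive_tool", "data": {
  "rows": [
    [[0.003,0,0.0014],[0,0,0],-1],
    [[0.003,0,0.0014],[0,0,0],-1]
  ]
}}

```text
time_s: 15.0
eef_pos: [0.6139, 0.2688, 0.1603]
orientation: [3.139, -0.077, 2.371]
ft_force: [2.5, -2.6, 0.4]
width: 0.0324
finger_force: 30.0
```

About 3.6 N back along the peg: the flange is on the board. Releasing.

>>> {"op": "drive_tool", "data": {
  "rows": [
    [[0,0,0],[0,0,0],1],
    [[0,0,0],[0,0,0],1],
    [[0,0,0],[0,0,0],1],
    [[0,0,0],[0,0,0],1],
    [[0,0,0],[0,0,0],1],
    [[0,0,0],[0,0,0],1],
    [[0,0,0],[0,0,0],1],
    [[0,0,0],[0,0,0],1],
    [[0,0,0],[0,0,0],1],
    [[0,0,0],[0,0,0],1]
  ]
}}

```text
time_s: 16.0
eef_pos: [0.6129, 0.2696, 0.1596]
orientation: [3.14, -0.079, 2.372]
ft_force: [0.3, -0.4, 0.0]
width: 0.0939
finger_force: 0.0
```

>>> {"op": "drive_tool", "data": {
  "rows": [
    [[0,0,-0.1],[0,0,0],1],
    [[0,0,-0.25],[0,0,0],1],
    [[0,0,-0.4],[0,0,0],1],
    [[0,0,-0.4],[0,0,0],1],
    [[0,0,-0.4],[0,0,0],1]
  ]
}}

```text
time_s: 16.5
eef_pos: [0.6203, 0.263, 0.2813]
orientation: [3.136, -0.077, 2.372]
ft_force: [0.2, -0.2, 0.3]
width: 0.0942
finger_force: 0.0
```

```bash
cat > fin.py <<'E'
from g import *
from scipy.optimize import least_squares
zp=axis(PY,PE);xp=xax(PY,PE);yp=np.cross(zp,xp)
ims=[]
for k in ('wrist','top','scene'):
    s=sense();im,dp=read_camera(k);ims.append(im);P=cloud(k,dp,s)[dp>0]-PR;q=np.c_[P@xp,P@yp,P@zp]
    m=q[(q[:,2]>.014)&(q[:,2]<.105)&(np.hypot(q[:,0]+.004,q[:,1])<.022)&(q[:,0]>-.004)]
    mu=m[:,2].mean() if len(m) else 0
    if len(m)<20: continue
    f=least_squares(lambda t:np.hypot(m[:,0]-t[0]-t[2]*(m[:,2]-mu),m[:,1]-t[1]-t[3]*(m[:,2]-mu))-.017,[-.004,0,0,0],loss='soft_l1',f_scale=.0007).x
    e=q[(np.hypot(q[:,0]+.004,q[:,1])<.019)&(q[:,2]>.06)&(q[:,2]<.13)]
    print(k,len(m),'at z=0',f[:2]-f[2:]*mu,'slope',f[2:],'end',np.percentile(e[:,2],98))
    T=c2w(k,s)
    for o in ('blue_sleeve','glue_bottle','hammer'):
        b=boxes_of(k,o)[:1]
        if b and k!='wrist': print('  ',o,b[0]['score'],T[:3,:3]@b[0]['centre']+T[:3,3])
w,t,sc=ims;save('fin',np.vstack([np.hstack([w,sc])])[:, :, :][::1] if 0 else cv2.resize(np.hstack([w,sc]),(800,300)))
E
python3 fin.py
```

```text
wrist 2515 at z=0 [-0.0043  0.0002] slope [-0.001   0.0002] end 0.11100878871693193
scene 168 at z=0 [-0.0042 -0.0007] slope [-0.0082 -0.0012] end 0.11301760701765186
   blue_sleeve 0.76 [ 0.5168 -0.1743  0.067 ]
   glue_bottle 0.83 [ 0.4485 -0.3602  0.0698]
   hammer 0.73 [0.7624 0.006  0.0251]
```

View pics/fin.png

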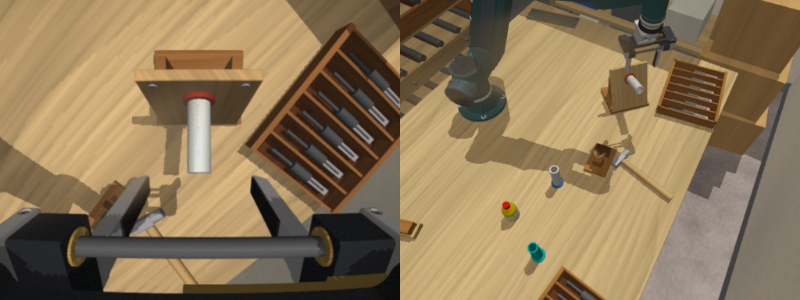

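The picture shows the sleeve on the peg with its red flange at (199,98) flat on the board and the end at 111 mm. It is released and the bystanders haven't moved.

```bash
python3 -c "
from station import *
print(sign_off())"
```

```text
the job is handed in; nothing more can be done
None
```

The red sleeve was laid in the V-rest and released, then threaded flange first onto the peg until its flange met the board and let go; the blue sleeve, bottle and hammer were not moved, and the job is handed in (no verdict came back).

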